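# Hang the carrier plate level on the curing rod

## Task

The copper heat sinks have just been glued onto the L-shaped carrier plate. Take the carrier out of the slotted rack and hang it on the rod of the post stand to cure, by the one hole of its top row that makes it hang level, slid right back against the collar, and let go of it. The height of the rod was set by hand and is not known exactly, so feel for it gently; never force the carrier or the gripper against the stand, and leave everything else where it is.

Things in the scene. Friction and masses are not known exactly. Their poses are not given: they have to be found in the camera images.
- carrier_mid (a point): L-shaped carrier, bare aluminium plate upright in a rack slot; this is the middle of its outline, 175 wide (y), 100 high (z), 8 mm thick (x). Plate 0.27 kg: arm along the whole top, 40 high (z +10 to +50, y -87.5 to +87.5); leg below it, 90 wide, 60 high (z -50 to +10, y -87.5 to +2.5). Grip the arm across its thickness from above, clear of the hole used, so the rod can pass.
- carrier_leg (a point): Middle of the two copper finned heat sinks, one on each face of the carrier's leg, at y -62.5, z -11 mm from the carrier's middle: each 0.10 kg, 46 wide, 38 high, standing 12 mm off the face. All weights of the carrier may be a fifth more or less, in the same proportion.
- carrier_row (a point): Middle of the row of six plain 11 mm through-holes in the carrier's arm: at y -62.5, -37.5, -12.5, +12.5, +37.5, +62.5 mm from this point, which lies 36 mm above the carrier's middle, 14 mm below the top edge and 26 mm above the arm's lower edge. Hung from the wrong hole the carrier tilts by 30 degrees or more.
- rack: Black plastic plate rack, 150 (x) x 200 mm (y), fixed; origin at the centre of its underside on the table. Floor 6 mm thick. Two slots along y at x -35 and +35 mm, 9.5 wide, 14 mm deep, with pairs of guides up to 40 mm above the table near y -16. The carrier stands in one slot, the blank plate in the other (which is which varies); plates are drawn straight up.
- post_stand: Post stand bolted to the table: base 75 x 50 x 10 mm, black post holder 25 mm thick and 75 mm high, 12.7 mm post with a black clamp (30 x 28 x 28 mm) holding a level steel rod, 8 mm thick, which points along the stand's -x (y 0) to a round tip at x -99 mm. Origin under the post, on the table. The post ends 30 mm above the rod. The rod's axis is 153 to 177 mm above the table: not measured.
- collar_foot (a point): Point on the table straight below the front face of the 18 mm shaft collar on the stand's rod, 60 mm from the post's axis along the stand's -x. The carrier hangs with one face flat against it (either way round; as it stands in the rack needs least turning): its middle plane is then 4 mm before this point. The rod sticks out 39 mm before the collar; nothing else of the stand is within 45 mm behind it at that height.
- blank_plate_mid (a point): Plain rectangular aluminium plate without heat sinks, 150 mm wide, 85 mm high, 8 mm thick, upright in the other slot of the rack; the point is its centre. To be left alone.
- screw_jar: Small glass screw jar, 54 mm in diameter, 70 mm high; origin at the centre of its underside. To be left alone.
- debug_pod: Flat yellow plastic interface box, 50 x 85 x 22 mm; origin at the centre of its underside. To be left alone.
- screwdriver_mid (a point): Screwdriver 180 mm long and 26 mm thick lying on the table; the point is its middle. To be left alone.
There are look-alikes about, which are no part of the job. Of the things like the post_stand, leave any that is blue, brown or red; of the rest the larger one is meant.

How it is judged:
On the way, in this order (a step that is already met when the one before it is completed fails the run):
1. the carrier is drawn out of the rack, its lower edge clear above it (height (world z) of carrier_mid above 0.105 m), for 0.2 s.
2. the rod is through the balance hole of the carrier and the carrier is pushed back towards the collar ((y of carrier_mid in the frame of post_stand between 0.03 and 0.045 m or y of carrier_mid in the frame of post_stand between -0.045 and -0.03 m) and z of carrier_mid in the frame of post_stand between 0.105 and 0.15 m and x of carrier_mid in the frame of post_stand between -0.08 and -0.056 m and angle between carrier_mid's own z axis and vertical below 0.25 rad), for 0.1 s.
At the end, for the whole second after the job is handed in: The carrier hangs by its balance hole on the rod of the post stand, at rest and let go: upright and level within 7 degrees, square to the rod within 14 degrees, against the collar within 6 mm, nothing else disturbed ((y of carrier_mid in the frame of post_stand between 0.03 and 0.045 m or y of carrier_mid in the frame of post_stand between -0.045 and -0.03 m) and z of carrier_mid in the frame of post_stand between 0.105 and 0.15 m and x of carrier_mid in the frame of post_stand between -0.07 and -0.058 m and angle between carrier_mid's own z axis and vertical below 0.12 rad and angle between the x axis of carrier_mid and the x axis of post_stand, either way round below 0.25 rad and contact force between post_stand and carrier above 1 N and linear speed of carrier below 0.02 m/s and angular speed of carrier below 0.15 rad/s); the robot touches nothing.
It fails at once if the carrier or the robot is pressed against the post stand with more than 25 N (contact force between any of carrier, the arm, the fingers and post_stand above 25 N).
It fails at once if the blank plate, the jar, the yellow box or the screwdriver is moved by more than 25 mm (distance of any of blank_plate_mid, screw_jar, debug_pod, screwdriver_mid from where it was at the start of the episode above 0.025 m).
It also fails if it takes over 64 s, if anything falls off the work surface, if the arm or the gripper's body presses on something with over 40 N, if the wrist force passes 120 N, or if a joint passes its speed limit or range.

## Robot

A 7-joint arm with a two-finger parallel gripper is mounted at the origin on the work surface. World frame = base frame: x ahead of the robot, y to its left, z up, the work surface at z = 0. Lengths are in m, angles in rad, forces in N, time in s.
With the tool pointing down it reaches from about 0.35 to 0.9 m from the base axis. Payload 8.1 kg.
Tool frame: the origin (TCP) lies at the very end of the fingers, on their centre line; the grasp point (between the pads) lies 19 mm behind it (grasp_offset is the distance from the TCP to the grasp point, in m); z points along the fingers, y is the line along which they close (so a half turn about z gives the same grasp; the last joint's range is limited). The gripper opens to 92 mm and grips with 3 to 60 N. Pads are 19 mm wide; open, the fingers measure 130 mm over their backs; the gripper's body (75 mm by 190 mm) begins 47 mm behind the grasp point.
Start: joints at [1.133, 0.434, 0.025, 1.573, -0.012, 1.134, -0.075], TCP at [0.205, -0.59, 0.227] pointing down, gripper open.
Joint ranges: [-2.62, 2.62], [-0.44, 2.09], [-1.27, 1.32], [0.08, 2.57], [-1.32, 4.46], [0.12, 2], [-2.74, 2.74]. Speed limits (rad/s): [2.22, 2.22, 3.01, 3.01, 3.14, 3.14, 3.14].

## Interface

Orientations are given as a rotation vector (axis times angle).
In Python, from cell import observe, get_image, camera_params, sign_off, silhouettes, grasp_offset gives the robot as it stands. The module is installed in compiled form; this text tells all that it offers.
- The arm moves only by the tool jog_arm, never from a script. Its argument "motion" is a list that holds one entry, the list of rows, each a list of 7 numbers: the shift along the tool's x, y, z in m, then the turn, a rotation vector about the tool's x, y, z in rad, then the closure, from -1 (fully open) to 1 (shut), so that 0 is half open. In form: [[[dx, dy, dz, wx, wy, wz, hand], ...]]. A call has 1 to 10 rows; each row is the pose to reach, as a shift and turn from the pose commanded when the call began, along the tool's axes at that moment; what a row does not reach only later rows make up. A row lasts 1/12 s, in which the tool goes at most 41.7 mm and 7.16 degrees, less where a joint would pass 70% of its speed; a pose out of reach is approached as far as the arm can. A call with a gripper value outside its range is refused whole. The fingers move at their own pace and stop on an object; "force" is the grip in N (left out, the last holds). Time passes only in rows, so rows that repeat a pose let the fingers close. It gives the time, the measured TCP pose, the force, the opening and the grip force at its end, in the units of the state.
- observe(): the state, without advancing time (a new reading comes with each control period).
- get_image(name): name is "scene" or "top" or "wrist"; returns the picture (400x640x3 uint8, red, green, blue); there is no depth.
- camera_params(name): a dict with "vertical_fov" (degrees; the focal length in pixels is half the picture's height over the tangent of half this angle, whatever the lens; pixels are square), "cx", "cy" (the principal point, pixels), "T" (4x4, takes a point from camera to world coordinates). Camera axes: x right, y down, z forward; pixel columns grow to the right and rows downward; lengths in m; the calibration is good to about 2 mm. A picture is of the moment at which its call begins: read the wrist's pose just before it. camera_params takes no time and is no camera call; for the wrist camera it gives the pose at the moment of the call.
- sign_off(): hands the job in; it is judged then, once.
Trained networks look in the newest picture that a camera, given by its name, has taken for a name from the list of things; names that differ only in an ending like _2 or _b are one class to them, and where a whole thing is asked for, a point or a joint stands for the part that bears it (a point fixed in the world has none). Each returns a list of dicts, best first, with "p" (0 to 1); they miss things now and then, are a little off and sometimes report something else, mostly with a low value. They report only what shows in the picture. A call takes as long as a camera call. They do not tell look-alikes from the thing itself.
- silhouettes(query, camera): "mask" (400x640 bool, what is visible of it) and "pixel" ([column, row] in pixels, amid what is visible of it).
The state is a dict: "clock": time; "joints": joint angles; "dq": joint speeds; "joint_efforts": joint torques, N m; "position": TCP position; "ee_rot": TCP orientation; "force": force on the tool from outside, world axes, zero at the start; "ft_torque": the same for the moment, N m; "width": opening from 0.0 (shut) to 1.0 (fully open); "gripper_force": force on a finger pad.
Only numpy, scipy, OpenCV 4.12 (cv2) and the standard library are available. Lean on these libraries where they do the work, as an engineer would, in place of code of your own. Each camera call takes 0.05 s, during which the arm holds its last target. There are 200 camera calls.

## Working session

There is one attempt and no reset: what is moved stays moved. The work goes in short steps, Python scripts to look and compute and a tool call to move; the robot and the scene stay as the last step left them, time stands still between calls to the robot, and variables do not carry over. Pictures are saved under pics/ and viewed, at most 11 in all, crops included, and the job is handed in when it is done.

Besides the shell and the picture viewer there is one more tool, called after "Call:" as name(argument=value, ...), one argument or row to a line, values as JSON. jog_arm: Moves the arm, as the interface text tells. Its arguments: {"type":"object","properties":{"motion":{"type":"array"},"force":{"type":"number"}},"required":["motion"]}

```bash
mkdir -p pics; cat > h.py <<'E'
import numpy as np, cv2
from cell import *
from scipy.spatial.transform import Rotation as R
def snap(n,f=None):
    im=get_image(n)
    if f: cv2.imwrite('pics/'+f,im[:,:,::-1])
    return im
def P(n):
    p=camera_params(n); f=200/np.tan(np.radians(p['vertical_fov'])/2); return f,p['cx'],p['cy'],np.array(p['T'])
def ray(n,px,plane,axis=2,cp=None):
    f,cx,cy,T=cp or P(n); d=T[:3,:3]@np.array([(px[0]-cx)/f,(px[1]-cy)/f,1]); o=T[:3,3]
    return o+d*(plane-o[axis])/d[axis]
def proj(n,X,cp=None):
    f,cx,cy,T=cp or P(n); c=T[:3,:3].T@(np.array(X)-T[:3,3]); return np.array([cx+f*c[0]/c[2],cy+f*c[1]/c[2]])
E
python3 - <<'E'
from h import *
np.set_printoptions(precision=4,suppress=True)
s=observe();print(s['clock'],s['position'],s['ee_rot'],s['force'],grasp_offset)
for n in('scene','top','wrist'):print(n,P(n))
a=snap('scene','s.png');b=snap('top','t.png')
for n in('scene','top'):
  for q in('carrier_mid','carrier_leg','rack','post_stand','blank_plate_mid','screw_jar'):
    for r in silhouettes(q,n)[:4]:
      if r['p']>.3:
        ys,xs=np.nonzero(r['mask']);print(n,q,round(r['p'],2),np.round(r['pixel']),xs.min(),xs.max(),ys.min(),ys.max())
E
```

```text
0.0 [ 0.2052 -0.5899  0.226 ] [-3.0962 -0.5231  0.0006] [-0.0026 -0.9632 -0.9165] 0.0188
scene (np.float64(475.06139397438636), 315.6829928746192, 197.531580831281, array([[-0.6846,  0.5826, -0.438 ,  1.1059],
       [ 0.7289,  0.5433, -0.4166,  0.3911],
       [-0.0047, -0.6044, -0.7966,  0.9486],
       [ 0.    ,  0.    ,  0.    ,  1.    ]]))
top (np.float64(378.1271999093773), 318.8971820240882, 197.93040502934144, array([[-0.0244, -0.9983,  0.052 ,  0.549 ],
       [-0.9997,  0.0244, -0.0003, -0.0851],
       [-0.001 , -0.052 , -0.9986,  0.8482],
       [ 0.    ,  0.    ,  0.    ,  1.    ]]))
wrist (np.float64(293.46772672055295), 320.7743947965435, 197.81505058720603, array([[ 0.3282, -0.9037, -0.275 ,  0.2803],
       [-0.9446, -0.3141, -0.0951, -0.5639],
       [-0.0004,  0.291 , -0.9567,  0.3835],
       [ 0.    ,  0.    ,  0.    ,  1.    ]]))
scene carrier_mid 0.84 [463. 228.] 430 511 204 251
scene carrier_mid 0.44 [454. 257.] 420 491 231 283
scene carrier_leg 0.94 [461. 228.] 429 512 203 252
scene rack 0.56 [458. 271.] 402 509 218 306
scene post_stand 0.88 [288. 196.] 273 323 149 224
scene post_stand 0.78 [210. 226.] 193 242 172 250
scene post_stand 0.71 [265. 137.] 257 278 105 147
scene post_stand 0.58 [251. 176.] 243 267 146 196
scene blank_plate_mid 0.84 [455. 262.] 420 491 231 284
scene screw_jar 0.71 [286. 272.] 276 300 255 289
top carrier_mid 0.72 [181. 262.] 108 210 249 276
top carrier_leg 0.82 [182. 265.] 110 210 249 274
top rack 0.82 [167. 245.] 123 220 205 285
top post_stand 0.77 [333. 169.] 318 347 147 209
top post_stand 0.74 [388. 162.] 379 401 147 175
top post_stand 0.74 [363. 299.] 347 381 273 362
top post_stand 0.69 [370.  82.] 352 386 52 113
top blank_plate_mid 0.6 [158. 232.] 114 201 223 238
top screw_jar 0.69 [274. 104.] 261 287 91 121
```

View pics/s.png

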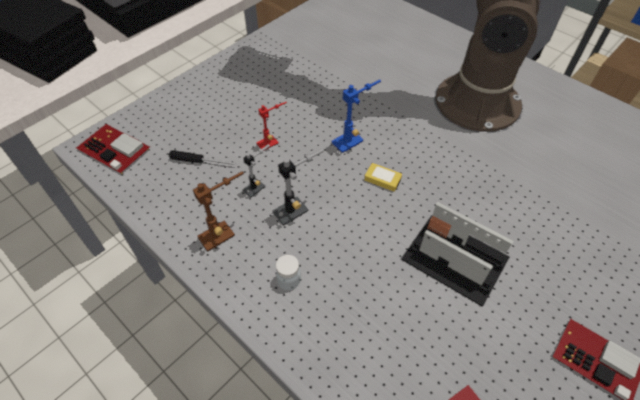

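View pics/t.png

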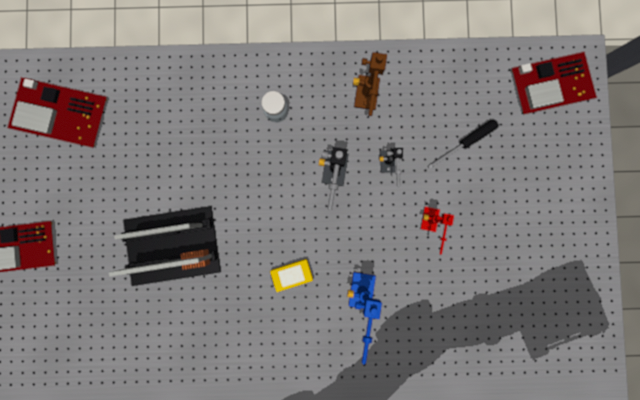

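The black stand is the larger of the unpainted ones, at scene (288,190) and top (337,165). The carrier is the plate nearer the robot, at top (181,262), with its heat sinks on the -y side. By the masses, the balance hole is the one at y -37.5.

```bash
python3 - <<'E'
from h import *
np.set_printoptions(precision=4,suppress=True)
for px in((110,274),(205,260)):print('carrier top',ray('top',px,.106))
for px in((116,236),(200,226)):print('blank',ray('top',px,.091))
print('post top',ray('top',(341,145),.195),'rod tip',ray('top',(331,208),.165),'base',ray('top',(334,184),.01))
for a,b in(((124,222),(213,207)),((132,286),(220,270))):print('rack',ray('top',a,.02),ray('top',b,.02))
s=observe();Rm=R.from_rotvec(s['ee_rot']).as_matrix();print(Rm)
f,cx,cy,T=P('wrist');print('cam in tool',Rm.T@(T[:3,3]-s['position']),Rm.T@T[:3,:3])
E
```

```text
carrier top [0.4494 0.3247 0.106 ]
carrier top [0.472  0.1396 0.106 ]
blank [0.5223 0.3214 0.091 ]
blank [0.5381 0.1535 0.091 ]
post top [ 0.6744 -0.1261  0.195 ] rod tip [ 0.5658 -0.1067  0.165 ] base [ 0.6229 -0.1197  0.01  ]
rack [0.5499 0.3421 0.02  ] [0.5779 0.1471 0.02  ]
rack [0.4109 0.3244 0.02  ] [0.4407 0.1332 0.02  ]
[[ 0.9445  0.3285  0.    ]
 [ 0.3285 -0.9445 -0.0001]
 [-0.      0.0001 -1.    ]]
cam in tool [ 0.0795 -0.     -0.1576] [[-0.0004 -0.9568 -0.2908]
 [ 1.     -0.0007  0.001 ]
 [-0.0012 -0.2908  0.9568]]
```

```bash
cat >> h.py <<'E'
np.set_printoptions(precision=4,suppress=True)
def tgt(psi): 
    c,s=np.cos(psi),np.sin(psi); return np.array([[c,s,0],[s,-c,0],[0,0,-1.]])
def move(p,psi,frm=None):
    "tool-frame shift & turn from pose (pos,Rm) to tcp p, tool-x angle psi"
    s=observe(); p0,R0=frm or (np.array(s['position']),R.from_rotvec(s['ee_rot']).as_matrix())
    return R0.T@(np.array(p)-p0), R.from_matrix(R0.T@tgt(psi)).as_rotvec()
E
python3 - <<'E'
from h import *
w1=np.array([.45,-.25,.38]);print(move(w1,np.radians(60)))
print(move([.463,.22,.25],np.radians(98),(w1,tgt(np.radians(60)))))
E
```

```text
(array([ 0.3429, -0.241 , -0.1533]), array([ 0.0001,  0.    , -0.7125]))
(array([ 0.4135, -0.2237,  0.13  ]), array([ 0.    ,  0.    , -0.6632]))
```

Call:
jog_arm(
  motion=[
    [[0.08, -0.06, -0.15, 0, 0, -0.2, -0.3], [0.343, -0.241, -0.153, 0, 0, -0.71, -0.3], [0.343, -0.241, -0.153, 0, 0, -0.71, -0.3], [0.343, -0.241, -0.153, 0, 0, -0.71, -0.3], [0.343, -0.241, -0.153, 0, 0, -0.71, -0.3], [0.343, -0.241, -0.153, 0, 0, -0.71, -0.3], [0.343, -0.241, -0.153, 0, 0, -0.71, -0.3], [0.343, -0.241, -0.153, 0, 0, -0.71, -0.3], [0.343, -0.241, -0.153, 0, 0, -0.71, -0.3], [0.343, -0.241, -0.153, 0, 0, -0.71, -0.3]],
  ],
)

```text
clock: 1.53
position: [0.4293, -0.2781, 0.3697]
ee_rot: [2.722, 1.567, 0.0]
force: [0.6, -1.0, 0.5]
width: 0.653
gripper_force: 0.0
```

```bash
python3 - <<'E'
from h import *
s=observe();print(s['position'],R.from_rotvec(s['ee_rot']).as_matrix(),s['joints'],s['width'])
print(move([.463,.22,.25],np.radians(98)))
E
```

```text
[ 0.4293 -0.2781  0.3697] [[ 0.5023  0.8647  0.0005]
 [ 0.8647 -0.5023 -0.0006]
 [-0.0003  0.0008 -1.    ]] [ 0.7242  0.1811 -0.3057  1.5853  0.0556  1.3829 -0.1135] 0.6530856896389216
(array([ 0.4477, -0.2211,  0.1194]), array([ 0.0007,  0.0005, -0.6659]))
```

Call:
jog_arm(
  motion=[
    [[0.42, -0.224, 0.0, 0, 0, -0.66, -0.3], [0.42, -0.224, 0.0, 0, 0, -0.66, -0.3], [0.42, -0.224, 0.0, 0, 0, -0.66, -0.3], [0.42, -0.224, 0.0, 0, 0, -0.66, -0.3], [0.42, -0.224, 0.0, 0, 0, -0.66, -0.3], [0.42, -0.224, 0.0, 0, 0, -0.66, -0.3], [0.42, -0.224, 0.0, 0, 0, -0.66, -0.3], [0.42, -0.224, 0.0, 0, 0, -0.66, -0.3], [0.42, -0.224, 0.13, 0, 0, -0.66, -0.3], [0.42, -0.224, 0.13, 0, 0, -0.66, -0.3]],
  ],
)

```text
clock: 2.37
position: [0.4435, 0.1175, 0.3135]
ee_rot: [2.065, 2.364, 0.006]
force: [0.8, -0.7, -1.0]
width: 0.65
gripper_force: 0.0
```

Call:
jog_arm(
  motion=[
    [[0.04, 0, 0.05, 0, 0, 0, -0.3], [0.04, 0, 0.05, 0, 0, 0, -0.3], [0.04, 0, 0.05, 0, 0, 0, -0.3], [0.04, 0, 0.05, 0, 0, 0, -0.3]],
  ],
)

```text
clock: 2.7
position: [0.4369, 0.1547, 0.2622]
ee_rot: [-2.065, -2.367, 0.002]
force: [0.2, -0.5, 0.5]
width: 0.649
gripper_force: 0.0
```

```bash
python3 - <<'E'
from h import *
s=observe();print(s['position'],R.from_rotvec(s['ee_rot']).as_matrix(),s['joints'],s['dq'])
cp=P('wrist');snap('wrist','w1.png')
print(cp)
for q in('carrier_mid','carrier_leg'):
    for r in silhouettes(q,'wrist')[:3]:
        ys,xs=np.nonzero(r['mask']);print(q,round(r['p'],2),np.round(r['pixel']),xs.min(),xs.max(),ys.min(),ys.max())
E
```

```text
[0.4369 0.1547 0.2622] [[-0.1357  0.9908 -0.0017]
 [ 0.9908  0.1357 -0.0005]
 [-0.0002 -0.0018 -1.    ]] [ 0.1662  0.2193 -0.7299  1.8491  0.1602  1.1346 -0.4839] [ 0.0326 -0.0264  0.0205 -0.036  -0.002   0.0157  0.0143]
(np.float64(293.46772672055295), 320.7743947965435, 197.81505058720603, array([[ 0.9908,  0.1296,  0.0387,  0.427 ],
       [ 0.1353, -0.9474, -0.2901,  0.2332],
       [-0.0009,  0.2926, -0.9562,  0.4197],
       [ 0.    ,  0.    ,  0.    ,  1.    ]]))
carrier_mid 0.88 [351. 125.] 335 362 7 186
carrier_leg 0.64 [352. 124.] 335 362 7 187
```

View pics/w1.png

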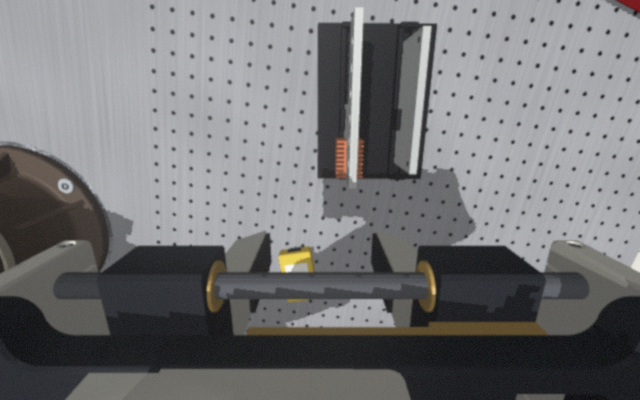

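The carrier's top edge runs from (359,8) to (353,182), with the heat sinks at the near end. Next I'll fit that line.

```bash
python3 - <<'E'
from h import *
im=cv2.imread('pics/w1.png');g=im.min(2).astype(int)
m=(g>205).astype(np.uint8);n,l,st,c=cv2.connectedComponentsWithStats(m[:, 300:400]);
for i in range(1,n):
  if st[i][4]>200:
    print(st[i],c[i])
    ys,xs=np.nonzero(l==i);xs=xs+300
    if xs.mean()<375:
      k=np.polyfit(ys,xs,1);e=[(np.polyval(k,y),y) for y in(ys.min()-.5,ys.max()+.5)]
      cp=P('wrist')
      A,B=[ray('wrist',q,.106) for q in e];d=A-B;print(e,A,B,np.linalg.norm(d),'yaw',np.degrees(np.arctan2(-d[0],d[1])),'mid',(A+B)/2)
for y in(20,60,100,140,170):print(y,g[y,340:372])
E
```

```text
[  50    8   13  173 1007] [55.8818 83.721 ]
[(np.float64(358.90167254131046), np.float64(7.5)), (np.float64(352.04747799774293), np.float64(180.5))] [0.4528 0.3262 0.106 ] [0.4735 0.1608 0.106 ] 0.1666841587240996 yaw 7.121369234280869 mid [0.4632 0.2435 0.106 ]
20 [173 169 163 162 161 160 161 161 164 158 148 127 115 128 177 212 222 223
 222 221 221 220 207 186 171 169 169 170 170 167 151 135]
60 [ 50  56  59  58  57  48  41  48  57  81 103 112 138 189 218 221 220 219
 219 221 207 148  80  48  42  40  40  43  38  44  38  44]
100 [ 52  51  58  52  44  46  50  64  85 101 120 157 202 216 218 214 214 219
 207 163  96  49  39  36  39  35  33  40  36  40  47  51]
140 [ 73  69  70  73  73  82  96 112 141 160 183 204 211 210 209 211 206 179
 123  73  59  61  54  50  46  37  37  36  39  48  50  52]
170 [ 67  72  73  84  91 101 106 112 128 169 201 209 207 208 207 197 164 107
  69  60  51  50  49  41  37  39  39  42  39  48  49  45]
```

```bash
python3 - <<'E'
from h import *
print(move([.4646,.2276,.15],np.radians(97.1)))
im=cv2.imread('pics/w1.png');g=im.min(2).astype(int)
print(g[174:192,347:358]);print(g[2:14,354:364])
E
```

```text
(array([0.07  , 0.0353, 0.1138]), array([0.002 , 0.0002, 0.0081]))
[[ 98 125 181 210 212 205 204 207 199 154  94]
 [ 93 121 175 199 211 204 204 209 197 151  92]
 [ 91 109 151 178 198 205 205 209 197 150  93]
 [ 87 100 134 168 189 200 205 208 198 152  93]
 [ 90  99 129 155 170 190 203 209 201 158 104]
 [ 88  98 120 135 152 180 204 207 198 162 119]
 [ 94 100 121 128 144 174 199 207 200 164 123]
 [ 96 103 123 133 136 157 185 197 190 155 122]
 [ 96 102 121 131 131 138 154 163 163 136 113]
 [ 99 109 122 128 129 132 134 133 134 122 111]
 [103 108 123 131 130 127 127 130 128 118 110]
 [103 107 123 130 131 127 128 128 130 118 108]
 [105 112 123 129 130 128 128 132 127 117 106]
 [107 112 123 126 128 125 125 127 123 115 108]
 [106 110 117 121 119 119 118 117 117 114 106]
 [109 111 109 110 110 111 110 110 112 108 104]
 [109 106 105 108 107 107 108 106 111 109 106]
 [108 108 107 106 106 106 108 106 111 108 107]]
[[172 171 171 171 171 172 170 171 173 170]
 [172 170 171 174 171 170 169 172 173 170]
 [174 171 171 172 169 171 170 173 172 170]
 [173 171 172 172 171 171 171 173 172 171]
 [175 175 177 179 178 179 176 179 175 175]
 [177 191 197 200 198 198 200 198 194 185]
 [178 203 217 218 217 217 217 217 211 191]
 [171 204 220 222 220 221 222 219 216 197]
 [173 205 222 222 223 222 223 222 216 198]
 [169 205 222 223 223 221 223 223 218 196]
 [164 204 220 223 222 222 221 221 215 195]
 [164 206 220 222 222 222 222 222 218 193]]
```

The near end lies in the gripper's shadow, and it really ends at row 188. That gives a length of about 175 mm, which checks out, so the middle is at about (0.4635, 0.240).

Call:
jog_arm(
  motion=[
    [[0.07, 0.035, 0.114, 0, 0, 0.008, -0.3], [0.07, 0.035, 0.114, 0, 0, 0.008, -0.3], [0.07, 0.035, 0.114, 0, 0, 0.008, -0.3], [0.07, 0.035, 0.114, 0, 0, 0.008, -0.3], [0.07, 0.035, 0.114, 0, 0, 0.008, -0.3], [0.07, 0.035, 0.114, 0, 0, 0.008, -0.3]],
  ],
)

```text
clock: 3.35
position: [0.4634, 0.2278, 0.1494]
ee_rot: [2.078, 2.356, -0.001]
force: [0.0, -0.1, 0.5]
width: 0.652
gripper_force: 0.0
```

```bash
python3 - <<'E'
from h import *
s=observe();print(s['position'],s['ee_rot'],s['dq'].max() if hasattr(s['dq'],'max') else max(s['dq']))
cp=P('wrist');im=snap('wrist','w2.png');g=im.min(2).astype(int)
psi=np.arctan2(*R.from_rotvec(s['ee_rot']).as_matrix()[1::-1,0]);print('psi',np.degrees(psi))
for z in(.101,.106,.111):
  f=proj('wrist',[.4528,.3268,z],cp);print('pred far end',z,f)
np.save('w2.npy',g)
E
```

```text
[0.4634 0.2278 0.1494] [ 2.0777  2.3562 -0.0005] 0.01972061913385354
psi 97.18710067328627
pred far end 0.101 [322.6509  75.2368]
pred far end 0.106 [322.7056  74.3964]
pred far end 0.111 [322.7632  73.5116]
```

View pics/w2.png

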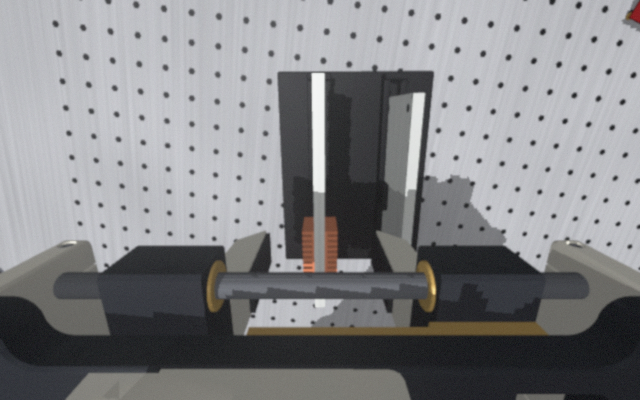

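The carrier's top now runs from about (318,73) to (320,306), and its near end shows past the bar. I'll measure both ends.

```bash
python3 - <<'E'
from h import *
g=np.load('w2.npy')
print(g[69:78,312:326]);print(g[299:314,313:328]);
for r in(90,180,230,303):print(r,g[r,306:332])
for q in((318.2,72.5),(320,306.5)):print(ray('wrist',q,.106))
E
```

```text
[[194 193 193 193 192 195 192 190 191 191 191 189 191 190]
 [184 180 184 181 184 184 181 178 176 178 181 178 177 178]
 [137 137 140 142 141 137 140 134 135 135 132 133 132 134]
 [126 136 137 140 137 136 137 134 135 135 133 127 109  91]
 [191 213 216 217 214 214 212 214 215 215 212 198 150  95]
 [223 238 241 240 240 240 239 240 240 240 238 230 179 110]
 [224 241 244 243 243 243 242 243 243 243 242 235 184 113]
 [224 242 245 244 243 243 244 243 243 243 242 235 182 112]
 [222 243 245 244 243 242 242 243 243 244 242 234 184 112]]
[[154 167 182 188 187 187 183 180 180 187 186 178 163 154 155]
 [185 193 213 223 222 218 218 218 218 220 219 211 192 179 181]
 [191 201 220 227 226 224 221 222 223 223 222 217 200 186 187]
 [188 198 218 226 227 225 221 221 222 224 223 215 201 190 189]
 [171 180 213 225 226 224 223 222 222 223 223 217 199 188 191]
 [139 151 206 225 225 224 222 219 223 223 223 218 200 187 187]
 [115 130 196 223 226 224 221 220 220 221 222 218 198 189 189]
 [124 130 188 220 223 222 219 218 216 217 215 207 195 188 189]
 [153 139 169 194 205 205 202 201 199 200 198 194 188 191 187]
 
[... 166 characters left out ...]
 183 185 185 186 189]
 [184 184 186 187 191 190 188 187 187 185 184 186 187 186 187]
 [187 187 186 189 190 188 190 191 186 187 183 184 190 189 189]
 [188 187 187 187 186 188 187 189 187 183 184 184 188 189 189]]
90 [ 72  67  74  76  84 144 223 241 244 244 243 243 242 243 243 241 242 232
 180 109  75  66  64  57  51  51]
180 [ 45  45  48  47  45  57 118 208 236 238 237 237 236 235 237 239 237 230
 185 107  56  37  42  37  36  37]
230 [ 63  60  62  59  64  63  67  91 129 147 146 147 144 140 144 145 148 141
 116  84  62  62  58  59  59  60]
303 [186 187 185 188 186 187 181 171 180 213 225 226 224 223 222 222 223 223
 217 199 188 191 187 188 190 186]
[0.4504 0.3275 0.106 ]
[0.4731 0.1535 0.106 ]
```

Call:
jog_arm(
  motion=[
    [[0, 0, 0.04, 0, 0, -0.004, -0.3], [0, 0, 0.074, 0, 0, -0.004, -0.3], [0, 0, 0.074, 0, 0, -0.004, -0.3], [0, 0, 0.074, 0, 0, -0.004, -0.3], [0, 0, 0.074, 0, 0, -0.004, 1], [0, 0, 0.074, 0, 0, -0.004, 1], [0, 0, 0.074, 0, 0, -0.004, 1], [0, 0, 0.074, 0, 0, -0.004, 1], [0, 0, 0.074, 0, 0, -0.004, 1], [0, 0, 0.074, 0, 0, -0.004, 1]],
  ],
  force=50,
)

```text
clock: 4.23
position: [0.4631, 0.2286, 0.075]
ee_rot: [2.072, 2.361, 0.001]
force: [-1.0, 0.2, -0.4]
width: 0.267
gripper_force: 0.0
```

Call:
jog_arm(
  motion=[
    [[0, 0, 0, 0, 0, 0, 1], [0, 0, 0, 0, 0, 0, 1], [0, 0, 0, 0, 0, 0, 1], [0, 0, 0, 0, 0, 0, 1]],
  ],
  force=50,
)

```text
clock: 4.57
position: [0.4628, 0.2285, 0.0745]
ee_rot: [-2.072, -2.361, 0.0]
force: [-0.6, -0.4, 0.7]
width: 0.086
gripper_force: 50.0
```

Call:
jog_arm(
  motion=[
    [[0, 0, -0.015, 0, 0, 0, 1], [0, 0, -0.035, 0, 0, 0, 1], [0, 0, -0.06, 0, 0, 0, 1], [0, 0, -0.085, 0, 0, 0, 1], [0, 0, -0.11, 0, 0, 0, 1], [0, 0, -0.125, 0, 0, 0, 1], [0, 0, -0.135, 0, 0, 0, 1], [0, 0, -0.135, 0, 0, 0, 1], [0, 0, -0.135, 0, 0, 0, 1], [0, 0, -0.135, 0, 0, 0, 1]],
  ],
)

```text
clock: 5.4
position: [0.4622, 0.2278, 0.2082]
ee_rot: [-2.072, -2.36, 0.003]
force: [-0.4, -0.2, -4.0]
width: 0.082
gripper_force: 50.0
```

```bash
python3 - <<'E'
from h import *
s=observe();Rm=R.from_rotvec(s['ee_rot']).as_matrix();print(s['clock'],s['position'],s['force'],s['ft_torque'],s['width'])
cp=P('wrist');im=snap('wrist','w3.png');g=im.min(2).astype(int);np.save('w3.npy',g)
print('psi',np.degrees(np.arctan2(Rm[1,0],Rm[0,0])))
print(move([.5006,-.1308,.21],np.radians(80)))
# predicted end pixels if held as grasped (tool coords): carrier y=-87.5,+87.5; tool x = cy+12.5
for x in(.100,-.075): print(proj('wrist',np.array(s['position'])+Rm@np.array([x,0,-.0315]),cp))
c=np.vstack([im[30:260,230:420],im[290:400,230:420]]);cv2.imwrite('pics/w3c.png',cv2.resize(c[:,:,::-1],None,fx=1.7,fy=1.7))
E
```

```text
5.4 [0.4622 0.2278 0.2082] [-0.3942 -0.1664 -4.0002] [ 0.1041 -0.0845 -0.0253] 0.08245731619964283
psi 97.43667312547224
(array([-0.3606, -0.0083, -0.0015]), array([-0.0022,  0.0013,  0.3045]))
[319.2643  52.0223]
[319.8303 393.6535]
```

View pics/w3.png

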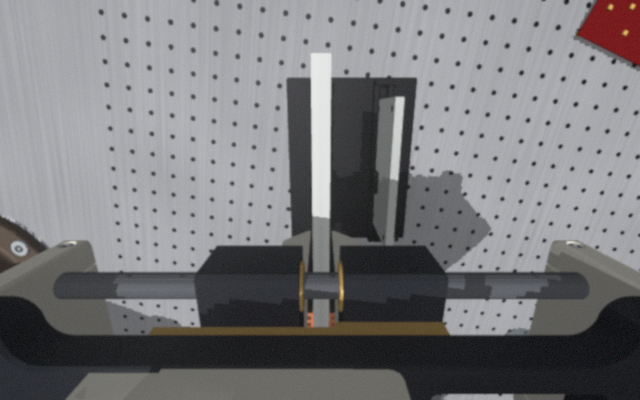

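The carrier is out and held as gripped: its far end is at row 53 and was predicted at 52. Next it goes over to the stand.

Call:
jog_arm(
  motion=[
    [[-0.025, 0, 0, 0, 0, 0.03, 1], [-0.06, 0, 0, 0, 0, 0.08, 1], [-0.1, -0.004, 0, 0, 0, 0.12, 1], [-0.14, -0.004, 0, 0, 0, 0.16, 1], [-0.18, -0.005, 0, 0, 0, 0.2, 1], [-0.22, -0.006, 0, 0, 0, 0.24, 1], [-0.26, -0.007, 0, 0, 0, 0.28, 1], [-0.3, -0.008, 0, 0, 0, 0.304, 1], [-0.335, -0.008, 0, 0, 0, 0.304, 1], [-0.36, -0.008, 0, 0, 0, 0.304, 1]],
  ],
)

```text
clock: 6.28
position: [0.5006, -0.1337, 0.2082]
ee_rot: [-2.409, -2.015, 0.004]
force: [-0.3, 0.4, -4.3]
width: 0.081
gripper_force: 50.0
```

Call:
jog_arm(
  motion=[
    [[0, 0, 0, 0, 0, 0, 1], [0, 0, 0, 0, 0, 0, 1], [0, 0, 0, 0, 0, 0, 1], [0, 0, 0, 0, 0, 0, 1]],
  ],
)

```text
clock: 6.62
position: [0.5013, -0.1278, 0.2091]
ee_rot: [-2.403, -2.022, 0.0]
force: [0.3, 0.1, -4.1]
width: 0.083
gripper_force: 50.0
```

```bash
python3 - <<'E'
from h import *
s=observe();Rm=R.from_rotvec(s['ee_rot']).as_matrix();print(s['clock'],s['position'],s['force'],s['joints'],max(abs(np.array(s['dq']))))
cp=P('wrist');im=snap('wrist','w4.png')
import pickle;pickle.dump((s['position'],Rm,cp),open('w4.pkl','wb'))
print('psi',np.degrees(np.arctan2(Rm[1,0],Rm[0,0])))
print('tip pred',proj('wrist',[.5658,-.1067,.165],cp))
E
```

```text
6.6167 [ 0.5013 -0.1278  0.2091] [ 0.3418  0.111  -4.1359] [ 0.5655  0.3328 -0.5359  1.8221  0.1936  1.04   -0.2169] 0.006508234532031625
psi 80.15623991118665
tip pred [405.0175 178.4851]
```

View pics/w4.png

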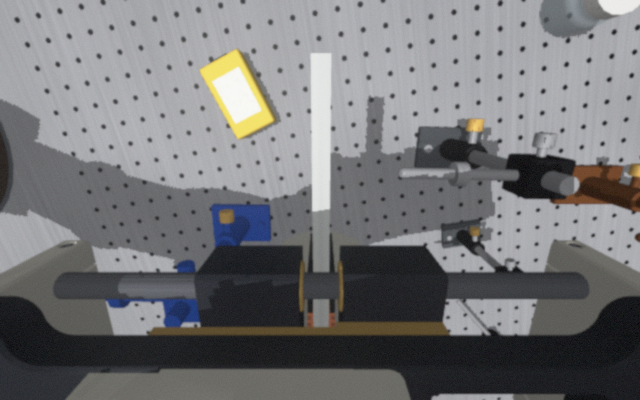

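The stand's rod tip is at (401,173), the collar is near (459,174) and the post top is at (567,184). I'll shift 70 mm sideways and triangulate the rod from there.

Call:
jog_arm(
  motion=[
    [[-0.02, 0, 0, 0, 0, 0, 1], [-0.045, 0, 0, 0, 0, 0, 1], [-0.07, 0, 0, 0, 0, 0, 1], [-0.07, 0, 0, 0, 0, 0, 1], [-0.07, 0, 0, 0, 0, 0, 1], [-0.07, 0, 0, 0, 0, 0, 1], [-0.07, 0, 0, 0, 0, 0, 1]],
  ],
)

```text
clock: 7.25
position: [0.4898, -0.1968, 0.2097]
ee_rot: [-2.404, -2.023, -0.001]
force: [0.5, 0.2, -4.1]
width: 0.082
gripper_force: 50.0
```

```bash
python3 - <<'E'
from h import *
import pickle
s=observe();Rm=R.from_rotvec(s['ee_rot']).as_matrix();print(s['position'],max(abs(np.array(s['dq']))))
cp=P('wrist');snap('wrist','w5.png');pickle.dump((s['position'],Rm,cp),open('w5.pkl','wb'))
for z in(.155,.175):print('tip pred',proj('wrist',[.5658,-.1067,z],cp))
a=cv2.imread('pics/w4.png')[120:230,390:590];b=cv2.imread('pics/w5.png')[20:160,390:590]
cv2.imwrite('pics/c45.png',cv2.resize(np.vstack([a,b]),None,fx=2.4,fy=2.4,interpolation=cv2.INTER_CUBIC))
E
```

```text
[ 0.4898 -0.1968  0.2097] 0.003379566353181718
tip pred [408.5735  73.0995]
tip pred [418.0826  69.298 ]
```

View pics/c45.png

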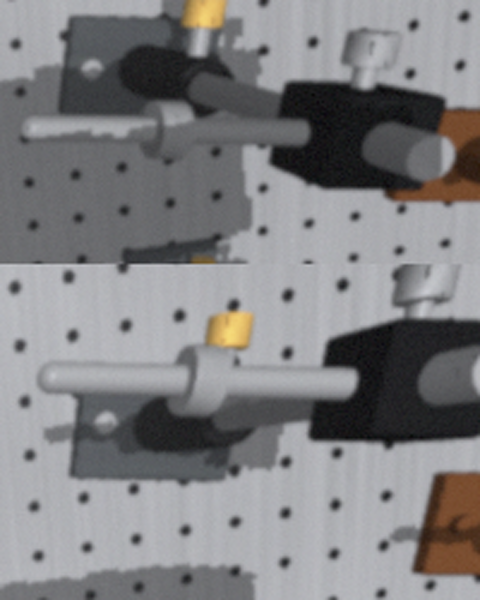

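```bash
python3 - <<'E'
from h import *
for f,r0,r1 in(('w4',162,188),('w5',54,86)):
  g=cv2.imread(f'pics/{f}.png').min(2).astype(int)
  for c in(412,425,440,495,510):print(f,c,r0,g[r0:r1,c-2:c+3].mean(1).astype(int))
  m=174 if f=='w4' else 68
  print('tip row',g[m-1:m+2,394:414].mean(0).astype(int))
E
```

```text
w4 412 162 [ 97  97  96  94  96 100 116 135 151 162 168 169 165 156 128 101  93  99
 104 106 106 104 105 105 105 105]
w4 425 162 [ 58  58  57  58  57  72 103 132 148 160 164 160 135 110 101  95  93  99
 104 106 105 105 106 108 106 104]
w4 440 162 [ 55  56  56  55  56  67  97 125 143 156 164 167 167 163 149 121  98  95
 102 106 105 106 105 103 102  90]
w4 495 162 [ 75  74  72  70  71  70  73  85  93  99 103 106 108 106 103 100  97  98
 121 149 162 169 169 168 167 169]
w4 510 162 [ 21  22  21  19  19  23  29  57  81  97 102 105 106 105 103 100  98  87
  66  40  24  21  19  20  19  17]
tip row [106 106 105 105 106 120 133 141 157 169 174 167 167 166 166 164 163 165
 163 164]
w5 412 54 [178 179 178 179 179 175 162 154 159 167 173 180 184 180 172 161 151 139
 125 127 156 172 176 177 177 176 176 177 176 177 176 175]
w5 425 54 [180 180 179 180 179 177 166 156 158 167 174 176 176 174 168 163 155 142
 129 111  91  83  84  82  82  81  83  84  85  88  88  85]
w5 440 54 [180 178 179 178 179 178 173 160 155 164 171 175 176 174 171 166 157 146
 134 116  99  89  89  90  87  88  88  90  93  95  96  91]
w5 495 54 [166 173 175 178 178 177 176 171 158 154 161 170 174 175 175 171 165 159
 148 136 118 101  91  85  79  75  74  72  72  73  74  74]
w5 510 54 [139 107  83  78  97 127 157 167 157 151 158 167 171 174 175 171 168 161
 151 140 123 104  85  75  74  74  73  72  74  73  76  90]
tip row [179 179 178 179 180 179 177 176 177 178 172 147 132 138 149 157 168 175
 175 169]
```

```bash
cat > tri.py <<'E'
from h import *
import pickle
from scipy.optimize import least_squares
V={k:pickle.load(open(k+'.pkl','rb')) for k in('w4','w5')}
obs=[('w4',425,173.7),('w4',502,174.65),('w5',422,66.8),('w5',502,68.2)]
def lineat(q,v,col):  # row of the rod axis at column col
    y0,yaw,z=q;d=np.array([np.cos(yaw),np.sin(yaw),0]);p=np.array([.58,y0,z])
    a=proj(0,p,V[v][2]);b=proj(0,p+.03*d,V[v][2]);return a[1]+(b[1]-a[1])*(col-a[0])/(b[0]-a[0])
r=least_squares(lambda q:[lineat(q,v,c)-w for v,c,w in obs],[-.11,-.17,.165],x_scale=[.01,.1,.01])
y0,yaw,z=r.x;print(y0,np.degrees(yaw),z,r.fun)
d=np.array([np.cos(yaw),np.sin(yaw),0])
for v,c in(('w4',399.8),('w5',405.2)):
    f=lambda t:proj(0,np.array([.58,y0,z])+t[0]*d,V[v][2])[0]-c
    t=least_squares(f,[0.]).x[0];print(v,'tip',np.array([.58,y0,z])+t*d)
E
python3 tri.py
```

```text
-0.1062660112582426 -10.691778158548512 0.1620571865285471 [-0.0686  0.0687  0.0595 -0.0596]
w4 tip [ 0.5632 -0.1031  0.1621]
w5 tip [ 0.5619 -0.1029  0.1621]
```

```bash
python3 - <<'E'
from h import *
print(move([.5819,-.0807,.245],np.radians(79.31)))
E
```

```text
(array([ 0.1302,  0.0709, -0.0352]), array([ 0.0002, -0.0004,  0.0149]))
```

Call:
jog_arm(
  motion=[
    [[0, 0, -0.02, 0, 0, 0.015, 1], [0.01, 0.005, -0.035, 0, 0, 0.015, 1], [0.035, 0.02, -0.035, 0, 0, 0.015, 1], [0.065, 0.036, -0.035, 0, 0, 0.015, 1], [0.095, 0.053, -0.035, 0, 0, 0.015, 1], [0.12, 0.066, -0.035, 0, 0, 0.015, 1], [0.13, 0.071, -0.035, 0, 0, 0.015, 1], [0.13, 0.071, -0.035, 0, 0, 0.015, 1], [0.13, 0.071, -0.035, 0, 0, 0.015, 1], [0.13, 0.071, -0.035, 0, 0, 0.015, 1]],
  ],
)

```text
clock: 8.13
position: [0.5813, -0.0835, 0.2444]
ee_rot: [2.421, 2.001, -0.002]
force: [-0.5, -0.4, -4.0]
width: 0.083
gripper_force: 50.0
```

Call:
jog_arm(
  motion=[
    [[0, 0, 0.003, 0, 0, 0, 1], [0, 0, 0.005, 0, 0, 0, 1], [0, 0, 0.006, 0, 0, 0, 1], [0, 0, 0.006, 0, 0, 0, 1], [0, 0, 0.006, 0, 0, 0, 1]],
  ],
)

```text
clock: 8.55
position: [0.5817, -0.0831, 0.2385]
ee_rot: [-2.422, -2.001, 0.0]
force: [0.2, 0.7, -4.7]
width: 0.087
gripper_force: 50.0
```

Call:
jog_arm(
  motion=[
    [[0, 0, 0.0005, 0, 0, 0, 1], [0, 0, 0.001, 0, 0, 0, 1], [0, 0, 0.0015, 0, 0, 0, 1], [0, 0, 0.002, 0, 0, 0, 1], [0, 0, 0.002, 0, 0, 0, 1], [0, 0, 0.002, 0, 0, 0, 1]],
  ],
)

```text
clock: 9.05
position: [0.5819, -0.0827, 0.2366]
ee_rot: [-2.421, -2.002, 0.0]
force: [-0.1, 0.5, -4.1]
width: 0.087
gripper_force: 50.0
```

Call:
jog_arm(
  motion=[
    [[0, 0, 0.0005, 0, 0, 0, 1], [0, 0, 0.001, 0, 0, 0, 1], [0, 0, 0.001, 0, 0, 0, 1], [0, 0, 0.001, 0, 0, 0, 1]],
  ],
)

```text
clock: 9.38
position: [0.5819, -0.0827, 0.2356]
ee_rot: [2.421, 2.002, -0.0]
force: [0.9, -0.7, -4.2]
width: 0.084
gripper_force: 50.0
```

Call:
jog_arm(
  motion=[
    [[0, 0, 0.0005, 0, 0, 0, 1], [0, 0, 0.001, 0, 0, 0, 1], [0, 0, 0.001, 0, 0, 0, 1], [0, 0, 0.001, 0, 0, 0, 1]],
  ],
)

```text
clock: 9.72
position: [0.5819, -0.0827, 0.2346]
ee_rot: [-2.421, -2.002, 0.0]
force: [0.2, -0.0, -5.0]
width: 0.082
gripper_force: 50.0
```

Call:
jog_arm(
  motion=[
    [[0, 0, 0.0004, 0, 0, 0, 1], [0, 0, 0.0007, 0, 0, 0, 1], [0, 0, 0.0007, 0, 0, 0, 1], [0, 0, 0.0007, 0, 0, 0, 1]],
  ],
)

```text
clock: 10.05
position: [0.5819, -0.0827, 0.2339]
ee_rot: [-2.421, -2.002, 0.0]
force: [-0.6, -0.3, -4.6]
width: 0.082
gripper_force: 50.0
```

Call:
jog_arm(
  motion=[
    [[0, 0, 0.0004, 0, 0, 0, 1], [0, 0, 0.0007, 0, 0, 0, 1], [0, 0, 0.0007, 0, 0, 0, 1], [0, 0, 0.0007, 0, 0, 0, 1]],
  ],
)

```text
clock: 10.38
position: [0.5819, -0.0827, 0.2332]
ee_rot: [-2.421, -2.002, 0.0]
force: [0.0, 0.1, -4.1]
width: 0.081
gripper_force: 50.0
```

Call:
jog_arm(
  motion=[
    [[0, 0, 0.0004, 0, 0, 0, 1], [0, 0, 0.0007, 0, 0, 0, 1], [0, 0, 0.0007, 0, 0, 0, 1], [0, 0, 0.0007, 0, 0, 0, 1]],
  ],
)

```text
clock: 10.72
position: [0.582, -0.0826, 0.2328]
ee_rot: [2.421, 2.002, 0.0]
force: [-1.7, -0.2, -0.8]
width: 0.082
gripper_force: 50.0
```

Contact came at TCP z 0.2331, so the hole lines up with the rod at TCP z 0.143. I'll back off in front of the tip, lower to that height and check sideways.

Call:
jog_arm(
  motion=[
    [[0, 0, -0.003, 0, 0, 0, 1], [0, -0.01, -0.006, 0, 0, 0, 1], [-0.01, -0.03, -0.006, 0, 0, 0, 1], [-0.03, -0.045, -0.006, 0, 0, 0, 1], [-0.055, -0.045, 0.01, 0, 0, 0, 1], [-0.063, -0.045, 0.035, 0, 0, 0, 1], [-0.063, -0.045, 0.06, 0, 0, 0, 1], [-0.063, -0.045, 0.08, 0, 0, 0, 1], [-0.063, -0.045, 0.09, 0, 0, 0, 1], [-0.063, -0.045, 0.09, 0, 0, 0, 1]],
  ],
)

```text
clock: 11.55
position: [0.5241, -0.1359, 0.1406]
ee_rot: [-2.419, -2.0, 0.004]
force: [-0.1, 0.0, -4.5]
width: 0.085
gripper_force: 50.0
```

Call:
jog_arm(
  motion=[
    [[0, 0, 0, 0, 0, 0, 1], [0, 0, 0, 0, 0, 0, 1], [0, 0, 0, 0, 0, 0, 1], [0, 0, 0, 0, 0, 0, 1]],
  ],
)

```text
clock: 11.88
position: [0.5266, -0.1361, 0.1437]
ee_rot: [2.42, 2.001, 0.002]
force: [0.1, -0.5, -3.1]
width: 0.082
gripper_force: 50.0
```

```bash
python3 - <<'E'
from h import *
import pickle
s=observe();Rm=R.from_rotvec(s['ee_rot']).as_matrix();print(s['clock'],s['position'],s['force'],max(abs(np.array(s['dq']))))
cp=P('wrist');snap('wrist','w6.png');pickle.dump((s['position'],Rm,cp),open('w6.pkl','wb'))
print('tip pred',[proj(0,[.5625,-.103,z],cp) for z in(.1605,.162)],'row at +.03',proj(0,[.592,-.1086,.1605],cp))
print('far end pred',proj(0,s['position']+Rm@np.array([.0995,0,-.0315]),cp))
im=cv2.imread('pics/w6.png')[20:260,230:530];cv2.imwrite('pics/c6.png',cv2.resize(im,None,fx=2.4,fy=2.4,interpolation=cv2.INTER_CUBIC))
E
```

```text
11.8833 [ 0.5266 -0.1361  0.1437] [ 0.1426 -0.4852 -3.0851] 0.004383623648462099
tip pred [array([377.9031, 192.0244]), array([378.4782, 192.8549])] row at +.03 [438.0486 191.8739]
far end pred [319.2324  53.9537]
```

View pics/c6.png

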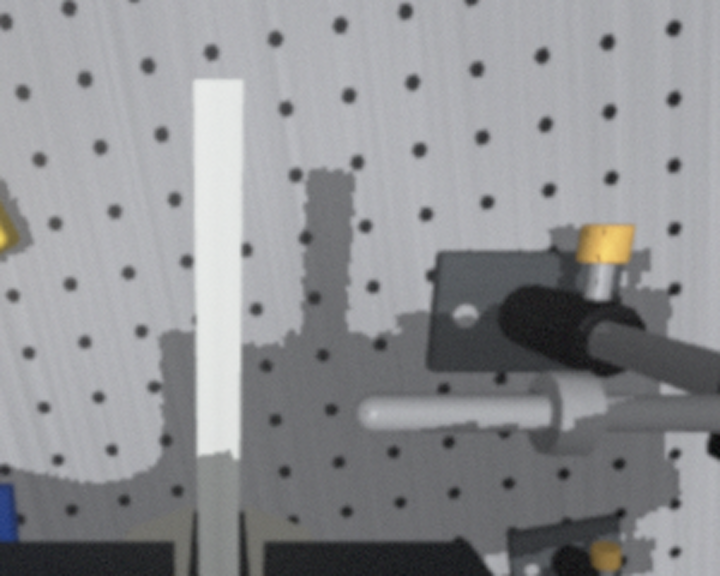

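The rod tip is at (379,192), against a prediction of (378,192), and the carrier's far end is at row 52.9 against 53.9. Height and sideways position agree within 0.5 mm, so I'll line up and insert.

Call:
jog_arm(
  motion=[
    [[0.015, 0, 0, 0, 0, 0, 1], [0.035, 0, 0, 0, 0, 0, 1], [0.055, 0, 0, 0, 0, 0, 1], [0.0645, 0, 0.0005, 0, 0, 0, 1], [0.0645, 0, 0.0005, 0, 0, 0, 1], [0.0645, 0, 0.0005, 0, 0, 0, 1], [0.0645, 0, 0.0005, 0, 0, 0, 1], [0.0645, 0, 0.0005, 0, 0, 0, 1]],
  ],
)

```text
clock: 12.6
position: [0.5378, -0.0743, 0.142]
ee_rot: [2.423, 1.999, -0.001]
force: [-0.2, -0.5, -5.5]
width: 0.079
gripper_force: 50.0
```

```bash
python3 - <<'E'
from h import *
s=observe();print(s['position'],s['force']);print(move([.5377,-.0726,.1431],np.radians(79.31)))
E
```

```text
[ 0.5378 -0.0743  0.142 ] [-0.2344 -0.5483 -5.5079]
(array([ 0.0017, -0.0004, -0.0011]), array([-0.0001,  0.0009, -0.0042]))
```

Call:
jog_arm(
  motion=[
    [[0.0017, 0.005, -0.001, 0, 0, -0.004, 1], [0.0017, 0.012, -0.001, 0, 0, -0.004, 1], [0.0017, 0.018, -0.001, 0, 0, -0.004, 1], [0.0017, 0.02, -0.001, 0, 0, -0.004, 1], [0.0017, 0.02, -0.001, 0, 0, -0.004, 1], [0.0017, 0.02, -0.001, 0, 0, -0.004, 1], [0.0017, 0.02, -0.001, 0, 0, -0.004, 1]],
  ],
)

```text
clock: 13.18
position: [0.5576, -0.0748, 0.1428]
ee_rot: [-2.417, -2.006, 0.001]
force: [-0.3, 0.0, -4.6]
width: 0.083
gripper_force: 50.0
```

```bash
python3 - <<'E'
from h import *
s=observe();print(s['position'],s['force']);d=np.array([.9826,-.1855,0]);print(move(np.array([.5377,-.0726,.1431])+.02*d,np.radians(79.31)))
E
```

```text
[ 0.5576 -0.0748  0.1428] [-0.2558  0.0214 -4.6302]
(array([-0.0015, -0.    , -0.0003]), array([-0.0006,  0.0001,  0.0016]))
```

Call:
jog_arm(
  motion=[
    [[-0.0015, 0, -0.0003, 0, 0, 0.001, 1], [-0.0015, 0, -0.0003, 0, 0, 0.001, 1], [-0.0015, 0, -0.0003, 0, 0, 0.001, 1], [-0.0015, 0, -0.0003, 0, 0, 0.001, 1], [-0.0015, 0, -0.0003, 0, 0, 0.001, 1], [-0.0015, 0, -0.0003, 0, 0, 0.001, 1]],
  ],
)

```text
clock: 13.68
position: [0.5576, -0.0763, 0.1433]
ee_rot: [2.418, 2.005, -0.0]
force: [0.7, 0.4, -4.2]
width: 0.082
gripper_force: 50.0
```

```bash
python3 - <<'E'
from h import *
s=observe();print(s['position'],s['force']);d=np.array([.9826,-.1855,0]);print(move(np.array([.5377,-.0726,.1431])+.02*d,np.radians(79.31)))
E
```

```text
[ 0.5576 -0.0763  0.1433] [ 0.6589  0.4218 -4.2254]
(array([-0.0001, -0.0003,  0.0002]), array([0.0001, 0.0001, 0.0005]))
```

Call:
jog_arm(
  motion=[
    [[0, 0.002, 0, 0, 0, 0, 1], [0, 0.004, 0, 0, 0, 0, 1], [0, 0.005, 0, 0, 0, 0, 1], [0, 0.006, 0, 0, 0, 0, 1], [0, 0.007, 0, 0, 0, 0, 1], [0, 0.007, 0, 0, 0, 0, 1], [0, 0.007, 0, 0, 0, 0, 1]],
  ],
)

```text
clock: 14.27
position: [0.5646, -0.0776, 0.1433]
ee_rot: [-2.418, -2.005, 0.0]
force: [-0.8, 0.1, -4.1]
width: 0.086
gripper_force: 50.0
```

Call:
jog_arm(
  motion=[
    [[0, 0.001, 0, 0, 0, 0, 1], [0, 0.002, 0, 0, 0, 0, 1], [0, 0.002, 0, 0, 0, 0, 1], [0, 0.002, 0, 0, 0, 0, 1]],
  ],
)

```text
clock: 14.6
position: [0.5666, -0.078, 0.1433]
ee_rot: [2.418, 2.005, 0.0]
force: [-0.5, 0.4, -4.7]
width: 0.083
gripper_force: 50.0
```

Call:
jog_arm(
  motion=[
    [[0, 0.0005, 0, 0, 0, 0, 1], [0, 0.001, 0, 0, 0, 0, 1], [0, 0.001, 0, 0, 0, 0, 1], [0, 0.001, 0, 0, 0, 0, 1]],
  ],
)

```text
clock: 14.93
position: [0.5675, -0.0782, 0.1433]
ee_rot: [2.418, 2.005, -0.0]
force: [-0.4, 0.2, -4.3]
width: 0.082
gripper_force: 50.0
```

Call:
jog_arm(
  motion=[
    [[0, 0.001, 0, 0, 0, 0, 1], [0, 0.002, 0, 0, 0, 0, 1], [0, 0.003, 0, 0, 0, 0, 1], [0, 0.004, 0, 0, 0, 0, 1], [0, 0.005, 0, 0, 0, 0, 1], [0, 0.005, 0, 0, 0, 0, 1]],
  ],
)

```text
clock: 15.43
position: [0.5727, -0.0791, 0.1433]
ee_rot: [2.418, 2.005, 0.0]
force: [0.4, 0.9, -3.8]
width: 0.084
gripper_force: 50.0
```

Call:
jog_arm(
  motion=[
    [[0, 0.002, 0, 0, 0, 0, 1], [0, 0.004, 0, 0, 0, 0, 1], [0, 0.006, 0, 0, 0, 0, 1], [0, 0.008, 0, 0, 0, 0, 1], [0, 0.01, 0, 0, 0, 0, 1], [0, 0.01, 0, 0, 0, 0, 1]],
  ],
)

```text
clock: 15.93
position: [0.5827, -0.0811, 0.1433]
ee_rot: [2.418, 2.005, 0.0]
force: [-0.1, -0.1, -6.0]
width: 0.082
gripper_force: 50.0
```

```bash
python3 - <<'E'
from h import *
import pickle
s=observe();Rm=R.from_rotvec(s['ee_rot']).as_matrix();print(s['position'],s['force']);d=np.array([.9826,-.1855,0]);print(move(np.array([.5377,-.0726,.1431])+.045*d,np.radians(79.31)))
im=snap('wrist','w7.png')[100:400,230:560];b=snap('scene','s7.png')[120:240,230:390]
im=cv2.resize(im,None,fx=1.2,fy=1.2);b=cv2.resize(b,None,fx=2.475,fy=2.475,interpolation=cv2.INTER_CUBIC)
cv2.imwrite('pics/c7.png',np.vstack([b[:230],im])[:600,:,::-1])
E
```

```text
[ 0.5827 -0.0811  0.1433] [-0.07   -0.0995 -5.966 ]
(array([-0.    , -0.0008,  0.0002]), array([ 0.0004, -0.0001,  0.0004]))
```

View pics/c7.png

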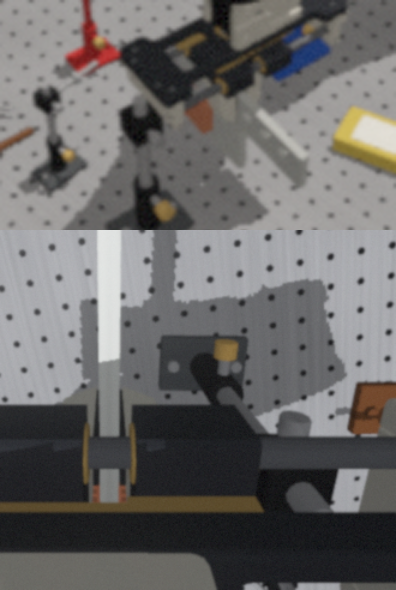

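The plate is about 15 mm past the tip with no axial force, so the rod is through the hole. I'll slide on to the collar.

Call:
jog_arm(
  motion=[
    [[0, 0.002, 0, 0, 0, 0, 1], [0, 0.004, 0, 0, 0, 0, 1], [0, 0.006, 0, 0, 0, 0, 1], [0, 0.008, 0, 0, 0, 0, 1], [0, 0.01, 0, 0, 0, 0, 1], [0, 0.01, 0, 0, 0, 0, 1], [0, 0.01, 0, 0, 0, 0, 1]],
  ],
)

```text
clock: 16.62
position: [0.5921, -0.0828, 0.1432]
ee_rot: [-2.418, -2.005, 0.0]
force: [-0.5, -0.4, -4.0]
width: 0.082
gripper_force: 50.0
```

Call:
jog_arm(
  motion=[
    [[0, 0.001, 0, 0, 0, 0, 1], [0, 0.002, 0, 0, 0, 0, 1], [0, 0.003, 0, 0, 0, 0, 1], [0, 0.004, 0, 0, 0, 0, 1], [0, 0.005, 0, 0, 0, 0, 1], [0, 0.005, 0, 0, 0, 0, 1]],
  ],
)

```text
clock: 17.12
position: [0.5972, -0.0838, 0.1433]
ee_rot: [2.418, 2.005, 0.0]
force: [-0.6, 0.6, -4.9]
width: 0.08
gripper_force: 50.0
```

Call:
jog_arm(
  motion=[
    [[0, 0.001, 0, 0, 0, 0, 1], [0, 0.002, 0, 0, 0, 0, 1], [0, 0.003, 0, 0, 0, 0, 1], [0, 0.003, 0, 0, 0, 0, 1]],
  ],
)

```text
clock: 17.45
position: [0.6001, -0.0844, 0.1433]
ee_rot: [2.418, 2.005, 0.0]
force: [-0.4, 0.8, -4.6]
width: 0.084
gripper_force: 50.0
```

Call:
jog_arm(
  motion=[
    [[0, 0.0005, 0, 0, 0, 0, 1], [0, 0.001, 0, 0, 0, 0, 1], [0, 0.001, 0, 0, 0, 0, 1], [0, 0.001, 0, 0, 0, 0, 1]],
  ],
)

```text
clock: 17.78
position: [0.6009, -0.0845, 0.1433]
ee_rot: [2.418, 2.005, -0.0]
force: [-0.1, -0.2, -5.0]
width: 0.086
gripper_force: 50.0
```

Call:
jog_arm(
  motion=[
    [[0, 0.0005, 0, 0, 0, 0, 1], [0, 0.0005, 0, 0, 0, 0, 1], [0, 0.0005, 0, 0, 0, 0, 1]],
  ],
)

```text
clock: 18.03
position: [0.6011, -0.0845, 0.1432]
ee_rot: [-2.418, -2.005, 0.001]
force: [-1.9, 0.4, -3.5]
width: 0.082
gripper_force: 50.0
```

Call:
jog_arm(
  motion=[
    [[0, 0.0005, 0, 0, 0, 0, 1], [0, 0.0005, 0, 0, 0, 0, 1], [0, 0.0005, 0, 0, 0, 0, 1]],
  ],
)

```text
clock: 18.28
position: [0.6012, -0.0845, 0.1432]
ee_rot: [-2.417, -2.005, 0.002]
force: [-4.8, 1.3, -1.6]
width: 0.083
gripper_force: 50.0
```

The carrier touches the collar at 4.8 N. I'll ease off and lower it until the rod takes the weight.

Call:
jog_arm(
  motion=[
    [[0, -0.0005, 0, 0, 0, 0, 1], [0, -0.0008, 0.0004, 0, 0, 0, 1], [0, -0.0008, 0.0008, 0, 0, 0, 1], [0, -0.0008, 0.001, 0, 0, 0, 1], [0, -0.0008, 0.001, 0, 0, 0, 1], [0, -0.0008, 0.001, 0, 0, 0, 1]],
  ],
)

```text
clock: 18.78
position: [0.6011, -0.0845, 0.1422]
ee_rot: [2.418, 2.005, -0.0]
force: [-3.2, -0.2, -3.7]
width: 0.084
gripper_force: 50.0
```

Call:
jog_arm(
  motion=[
    [[0, 0, 0.0002, 0, 0, 0, 1], [0, 0, 0.0004, 0, 0, 0, 1], [0, 0, 0.0004, 0, 0, 0, 1], [0, 0, 0.0004, 0, 0, 0, 1]],
  ],
)

```text
clock: 19.12
position: [0.6011, -0.0845, 0.1419]
ee_rot: [2.418, 2.005, 0.0]
force: [-2.5, 0.4, -3.4]
width: 0.085
gripper_force: 50.0
```

Call:
jog_arm(
  motion=[
    [[0, -0.0003, 0.0002, 0, 0, 0, 1], [0, -0.0003, 0.0004, 0, 0, 0, 1], [0, -0.0003, 0.0004, 0, 0, 0, 1], [0, -0.0003, 0.0004, 0, 0, 0, 1]],
  ],
)

```text
clock: 19.45
position: [0.6011, -0.0845, 0.1415]
ee_rot: [2.418, 2.005, 0.001]
force: [-0.6, 0.2, -4.7]
width: 0.083
gripper_force: 50.0
```

Call:
jog_arm(
  motion=[
    [[0, 0, 0.0002, 0, 0, 0, 1], [0, 0, 0.0003, 0, 0, 0, 1], [0, 0, 0.0003, 0, 0, 0, 1], [0, 0, 0.0003, 0, 0, 0, 1]],
  ],
)

```text
clock: 19.78
position: [0.601, -0.0845, 0.1414]
ee_rot: [2.418, 2.005, 0.0]
force: [-1.5, 0.2, -2.2]
width: 0.083
gripper_force: 50.0
```

Call:
jog_arm(
  motion=[
    [[0, 0, 0.0002, 0, 0, 0, 1], [0, 0, 0.0002, 0, 0, 0, 1], [0, 0, 0.0002, 0, 0, 0, 1], [0, 0, 0.0002, 0, 0, 0, 1]],
  ],
)

```text
clock: 20.12
position: [0.601, -0.0845, 0.1413]
ee_rot: [2.418, 2.005, 0.001]
force: [-1.4, 0.3, 0.3]
width: 0.087
gripper_force: 50.0
```

Call:
jog_arm(
  motion=[
    [[0, 0, 0, 0, 0, 0, 1], [0, 0, 0, 0, 0, 0, 1], [0, 0, 0, 0, 0, 0, -0.7], [0, 0, 0, 0, 0, 0, -0.6], [0, 0, 0, 0, 0, 0, -0.5], [0, 0, 0, 0, 0, 0, -0.3], [0, 0, 0, 0, 0, 0, -0.1], [0, 0, 0, 0, 0, 0, 0.1], [0, 0, 0, 0, 0, 0, 0.1], [0, 0, 0, 0, 0, 0, 0.1]],
  ],
  force=5,
)

```text
clock: 20.95
position: [0.6008, -0.0845, 0.141]
ee_rot: [2.418, 2.005, 0.0]
force: [0.1, -0.6, 0.4]
width: 0.451
gripper_force: 0.0
```

```bash
python3 - <<'E'
from h import *
s=observe();print(s['position'],s['force'],s['width'])
im=snap('wrist')[20:340,180:560];b=snap('scene')[120:240,230:390]
im=cv2.resize(im,None,fx=1.0,fy=1.0);b=cv2.resize(b,None,fx=2.375,fy=2.375,interpolation=cv2.INTER_CUBIC)
cv2.imwrite('pics/c8.png',np.vstack([b,im])[:600,:,::-1])
E
```

```text
[ 0.6008 -0.0845  0.141 ] [ 0.1256 -0.5539  0.4444] 0.4511154232905654
```

View pics/c8.png

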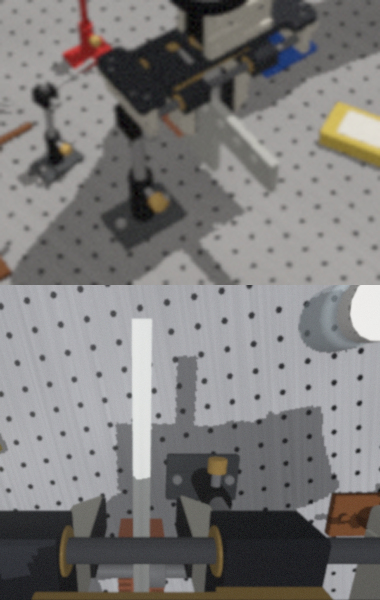

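The carrier hangs upright, with the open fingers clear on both sides. I'll go straight up.

Call:
jog_arm(
  motion=[
    [[0, 0, -0.008, 0, 0, 0, 0.1], [0, 0, -0.02, 0, 0, 0, 0.1], [0, 0, -0.035, 0, 0, 0, 0.1], [0, 0, -0.055, 0, 0, 0, 0.1], [0, 0, -0.08, 0, 0, 0, 0.1], [0, 0, -0.1, 0, 0, 0, 0.1], [0, 0, -0.12, 0, 0, 0, 0.1], [0, 0, -0.12, 0, 0, 0, 0.1], [0, 0, -0.12, 0, 0, 0, 0.1], [0, 0, -0.12, 0, 0, 0, 0.1]],
  ],
)

```text
clock: 21.88
position: [0.6006, -0.0845, 0.2613]
ee_rot: [2.418, 2.005, 0.0]
force: [0.5, 0.3, 0.5]
width: 0.452
gripper_force: 0.0
```

Call:
jog_arm(
  motion=[
    [[-0.08, 0, 0, 0, 0, 0, 0.1], [-0.08, 0, 0, 0, 0, 0, 0.1], [-0.08, 0, 0, 0, 0, 0, 0.1], [-0.08, 0, 0, 0, 0, 0, 0.1], [-0.08, 0, 0, 0, 0, 0, 0.1], [-0.08, 0, 0, 0, 0, 0, 0.1], [-0.08, 0, 0, 0, 0, 0, 0.1], [-0.08, 0, 0, 0, 0, 0, 0.1]],
  ],
)

```text
clock: 22.55
position: [0.5862, -0.1617, 0.2609]
ee_rot: [-2.416, -2.008, -0.0]
force: [0.6, -0.0, -0.5]
width: 0.453
gripper_force: 0.0
```

```bash
python3 - <<'E'
from h import *
s=observe();print(s['position'],s['clock'])
cv2.imwrite('pics/c9.png',cv2.resize(snap('wrist')[20:240,200:560],None,fx=2.2,fy=2.2)[:,:,::-1])
# predicted ends of top edge if carrier centred on rod at collar
cp=P('wrist');d=np.array([.9826,-.1855,0]);tx=np.array([.1855,.9826,0]);h=np.array([.5625,-.103,.1605])+.034*d
for y in(.125,-.05):print((proj(0,h+y*tx+[0,0,.0125],cp)-[200,20])*2.2)
E
```

```text
[ 0.5862 -0.1617  0.2609] 22.55
[ 263.9117 -131.655 ]
[263.4858 392.8132]
```

View pics/c9.png

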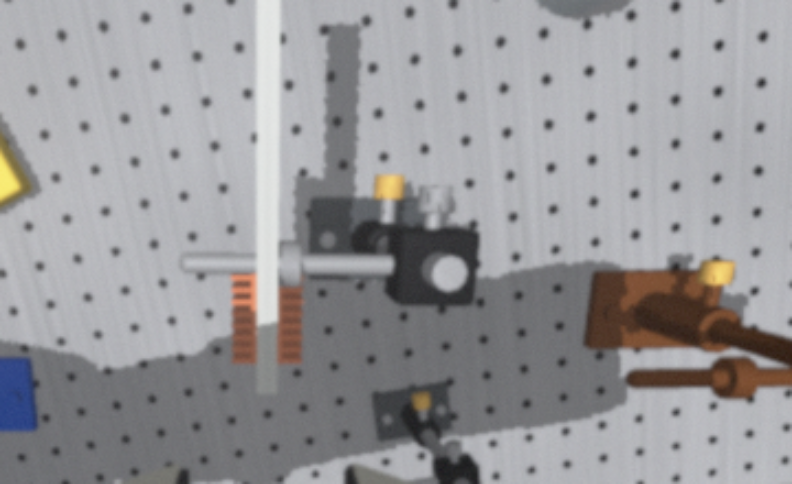

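The carrier hangs square and level, against the collar at crop (280,262), with its near end at row 393 as predicted. I'll hand in.

```bash
python3 -c "
from cell import sign_off;print(sign_off())"
```

```text
the job is handed in; nothing more can be done
None
```

The carrier hangs level by its balance hole on the black stand's rod, against the collar and let go; I handed the job in at about 22.6 s, and no verdict was returned.

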